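Sort the bead tubes by weight

ROBOT

A 6-joint arm with a two-finger parallel gripper is mounted at the origin on the work surface. World frame = base frame: x ahead of the robot, y to its left, z up, the work surface at z = 0. Lengths are in m, angles in rad, forces in N, time in s.
With the tool pointing down it reaches from about 0.425 to 0.95 m from the base axis. Payload 3.5 kg.
Tool frame: the origin (TCP) lies between the finger pads; the fingertips stand 19 mm ahead of it and the grasp point (between the pads) is the TCP; z points along the fingers, y is the line along which they close (so a half turn about z gives the same grasp; the last joint's range is limited). The gripper opens to 85 mm and grips with 20 to 120 N. Pads are 22 mm wide; open, the fingers measure 114 mm over their backs; the gripper's body (76 mm by 85 mm) begins 54 mm behind the grasp point. The pads swing forward as they close: fully open they stand 13 mm farther back than shut.
Start: joints at [1.147, 0.286, 1.577, -0, 1.279, -0.15], TCP at [0.182, 0.65, 0.25] pointing down, gripper open.
Joint ranges: [-2.77, 2.77], [-0.9, 2.22], [0.21, 2.48], [-1.53, 4.67], [0.24, 2.81], [-2.84, 2.84]. Speed limits (rad/s): [2.79, 2.79, 3.14, 3.14, 3.14, 3.14].

INTERFACE

Orientations are given as a unit quaternion [x, y, z, w].
In Python, from plant import monitor, eyes, ctrl gives the robot as it stands.
- The arm moves only by the shell command python3 -m handwheel 'ROWS' [FORCE]. ROWS is JSON, a list of rows, each a list of 7 numbers: the shift along the tool's x, y, z in units of 40 cm (1.0 is 40 cm), then the turn, a rotation vector about the tool's x, y, z in units of pi rad (1.0 is pi rad), then the opening, from -1 (shut) to 1 (fully open). A call has 1 to 12 rows; each row is the pose to reach, as a shift and turn from the pose commanded when the call began, along the tool's axes at that moment, turning the shorter way round; what a row does not reach only later rows make up. A row lasts 1/8 s, in which the tool goes at most 62.5 mm and 10.7 degrees, less where a joint would pass 70% of its speed; a pose out of reach is approached as far as the arm can. A call with a number of a shift or a turn outside -1 to 1 is refused whole. A call with a gripper value outside its range is refused whole. The fingers move at their own pace and stop on an object; FORCE is the grip in N (left out, the last holds). Time passes only in rows, so rows that repeat a pose let the fingers close. It gives the time, the measured TCP pose, the force, the opening and the grip force at its end, in the units of the state.
- monitor.get_state(): the state, without advancing time (a new reading comes with each control period).
- eyes.read_camera(name): name is "scene" or "top"; returns the picture (420x560x3 uint8, red, green, blue); there is no depth.
- eyes.camera_params(name): a dict with "K" (3x3 intrinsics, pixels), "k1" (the pictures are not rectified: a ray, as slopes to the right and down, at radius r is drawn at 1 + k1 r^2 times it, then the intrinsics apply), "R" (3x3) and "t" (3): a world point X has camera coordinates R X + t. Camera axes: x right, y down, z forward; pixel columns grow to the right and rows downward; lengths in m; the calibration is good to about 2 mm. A picture is of the moment at which its call begins. camera_params takes no time and is no camera call.
- ctrl.sign_off(): hands the job in; it is judged then, once.
The state is a dict: "time": time; "qpos": joint angles; "dq": joint speeds; "joint_efforts": joint torques, N m; "eef_pos": TCP position; "tcp_rot": TCP orientation; "contact_force": force on the tool from outside, world axes, zero at the start; "wrist_torque": the same for the moment, N m; "opening": opening from 0.0 (shut) to 1.0 (fully open); "finger_force": force on a finger pad.
Only numpy, scipy, OpenCV 4.12 (cv2) and the standard library are available. Lean on these libraries where they do the work, as an engineer would, in place of code of your own. Each camera call takes 0.05 s, during which the arm holds its last target. There are 200 camera calls.

TASK

Three identical closed bead tubes stand in the wooden rack, each with a different amount of beads inside. Feel by lifting which is heavier: stand the heaviest upright in the steel cup (the next to be strung), stand the lightest upright in the black tray (to be refilled), and let the remaining one stand upright in the rack. Set each tube down without dropping it or tipping it over, and do not disturb the jar, the spool or the sharpening stone.

Things in the scene. Friction and masses are not known exactly. Their poses are not given: they have to be found in the camera images.
- tube_1: One of three outwardly identical closed round bead tubes, plain aluminium with a black cap: 32 mm diameter, 140 mm tall with the cap, smooth sides. Weighs about 90 to 420 g, unseen and different on every start; its number says nothing of its weight. Origin: centre of its flat underside, z up along the tube. It starts upright in a rack pocket, on the pocket floor.
- tube_2: One of three outwardly identical closed round bead tubes, plain aluminium with a black cap: 32 mm diameter, 140 mm tall with the cap, smooth sides. Weighs about 90 to 420 g, unseen and different on every start; its number says nothing of its weight. Origin: centre of its flat underside, z up along the tube. It starts upright in a rack pocket, on the pocket floor.
- tube_3: One of three outwardly identical closed round bead tubes, plain aluminium with a black cap: 32 mm diameter, 140 mm tall with the cap, smooth sides. Weighs about 90 to 420 g, unseen and different on every start; its number says nothing of its weight. Origin: centre of its flat underside, z up along the tube. It starts upright in a rack pocket, on the pocket floor.
- rack: Low open wooden rack fixed to the bench, 72 mm (x) by 210 mm (y) by 45 mm high, walls, dividers and floor 6 mm thick. Three pockets in a row along its y axis, centres at y = -68, 0 and 68 mm, each about 60 mm by 62 mm inside. Origin: centre of its underside, z up.
- cup: Round open steel holder cup fixed to the bench, 80 mm tall, 68 mm outside diameter at the rim and 64 mm at the foot, wall 3 mm, flat inner floor 6 mm above the bench and 58 mm across. Origin: centre of its underside, z up.
- cup_in (a point): Centre of the cup's inner floor, 6 mm above the bench.
- tray: Square shallow black plastic tray fixed to the bench, 140 mm by 140 mm (148 mm over its rim), 34 mm high, walls and floor 5 mm thick, flat inside. Origin: centre of its underside, z up, x and y along its sides.
- jar: Bystander: small amber jar with a white lid, 52 mm diameter, 75 mm tall. Origin: centre of its underside. Leave it alone.
- spool: Bystander: turned wooden spool, 48 mm diameter, 45 mm tall. Origin: centre of its underside. Leave it alone.
- stone: Bystander: brick-coloured sharpening stone lying flat, 110 mm (x) by 40 mm (y) by 25 mm. Origin: centre of its underside. Leave it alone.

How it is judged:
By the outcome, as a careful person would: the job done as asked, in the order asked, and still so for the second after the job is handed in, with the robot touching nothing.
It also fails if it takes over 67 s, if anything falls off the work surface, if the arm or the gripper's body presses on something with over 40 N, if the wrist force passes 120 N, or if a joint passes its speed limit or range.

## Working session

There is one attempt and no reset: what is moved stays moved. The work goes in short steps, Python scripts to look and compute and a shell command to move; the robot and the scene stay as the last step left them, time stands still between calls to the robot, and variables do not carry over. Pictures are saved under pics/ and viewed, at most 10 in all, crops included, and the job is handed in when it is done.

```bash
mkdir -p pics; python3 - <<'E'
from plant import monitor, eyes
import cv2
for n in("scene","top"):
    cv2.imwrite(f"pics/{n}0.png",eyes.read_camera(n)[:,:,::-1]); print(n,eyes.camera_params(n))
print(monitor.get_state())
E
```

```text
scene {'K': array([[445.76075604,   0.        , 279.9160173 ],
       [  0.        , 445.76075604, 202.80679716],
       [  0.        ,   0.        ,   1.        ]]), 'k1': -0.13015271131368147, 'R': array([[-0.29811453,  0.95437137, -0.01740737],
       [ 0.66215663,  0.1936322 , -0.72391655],
       [-0.6875146 , -0.22733645, -0.6896679 ]]), 't': array([ 0.20533233, -0.40210776,  1.49426888])}
top {'K': array([[468.35670517,   0.        , 280.90152835],
       [  0.        , 468.35670517, 215.60938118],
       [  0.        ,   0.        ,   1.        ]]), 'k1': 0.027885823072035222, 'R': array([[-0.01332259, -0.99989363,  0.00593689],
       [-0.98494122,  0.01209935, -0.17246567],
       [ 0.17237549, -0.00814517, -0.98499764]]), 't': array([-0.01125287,  0.6308032 ,  1.1749069 ])}
{'time': 0.1, 'qpos': array([ 1.14697094e+00,  2.87117648e-01,  1.57800283e+00,  5.38897790e-05,
        1.27863780e+00, -1.50011727e-01]), 'dq': array([ 0.00054687, -0.00316968, -0.00455659, -0.00223994, -0.00202167,
        0.00044001]), 'joint_efforts': array([ 3.10754367e-04, -4.07298017e+01, -2.93697542e+01, -1.21758167e-04,
        3.38962178e-03,  9.68065734e-06]), 'eef_pos': array([0.18226285, 0.6493576 , 0.24907345]), 'tcp_rot': array([ 1.36487180e-01,  9.90641245e-01, -1.03124895e-03, -3.31174410e-04]), 'contact_force': array([-0.4338583 , -0.22492802, -1.43637447]), 'wrist_torque': array([ 0.00012756,  0.01089856, -0.0029572 ]), 'finger_force': 0.0, 'opening': 0.9973262087966142}
```

View pics/scene0.png

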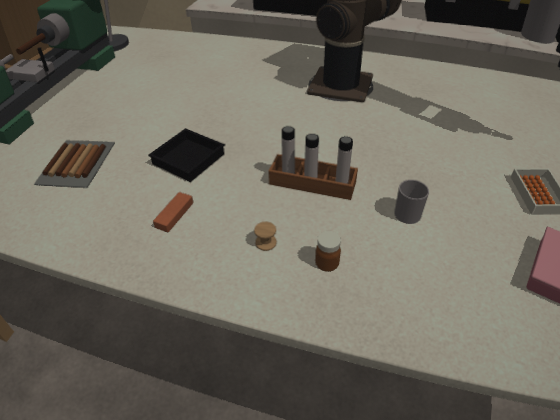

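View pics/top0.png

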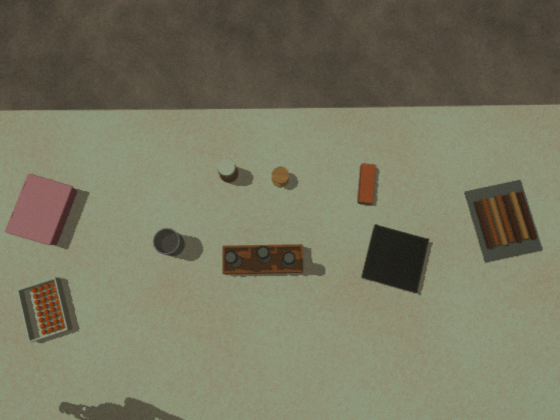

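The scene view shows the rack at about (313,175) with tubes at (288,150), (312,157) and (344,160). The cup is at (411,202), the tray at (187,154), and the jar, spool and stone are in front. In the top view the rack is at (262,260), the cup at (169,242), and the tray at (395,259). I'll enlarge both.

```bash
python3 - <<'E'
import cv2
a=cv2.imread("pics/top0.png")[220:290,140:340]; cv2.imwrite("pics/topc.png",cv2.resize(cv2.convertScaleAbs(a,alpha=1.8),None,fx=4,fy=4,interpolation=cv2.INTER_CUBIC))
a=cv2.imread("pics/scene0.png")[115:235,255:455]; cv2.imwrite("pics/scenec.png",cv2.resize(cv2.convertScaleAbs(a,alpha=1.5),None,fx=4,fy=4,interpolation=cv2.INTER_CUBIC))
E
```

```text
(no output)
```

View pics/topc.png

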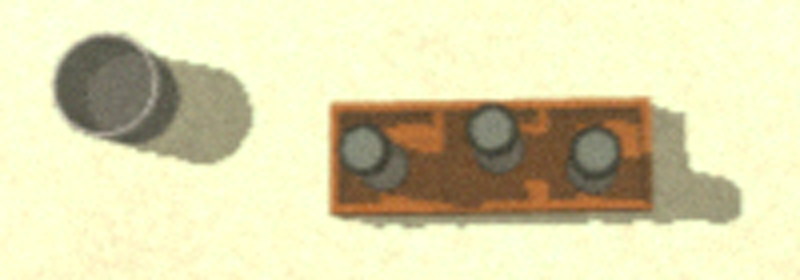

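View pics/scenec.png

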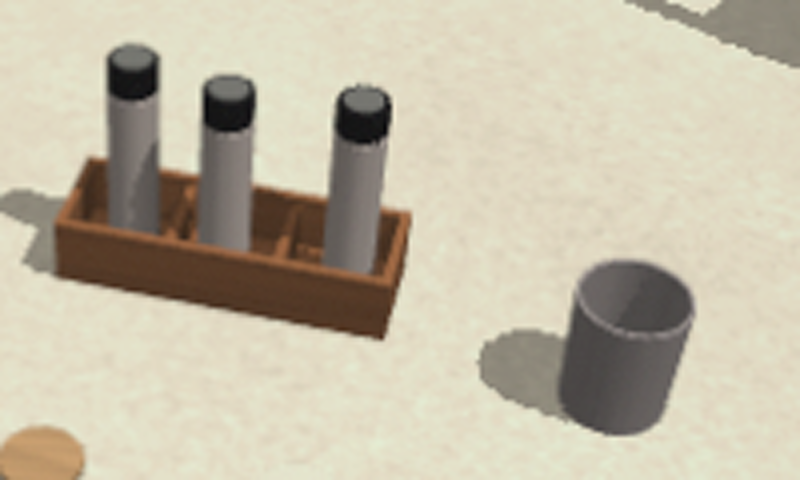

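Enlarged top view: cap tops at (364,148), (492,127) and (597,150), cup rim centre at (106,84), and rack top corners at (332,104), (648,98), (652,213) and (332,215). Enlarged scene view: cap tops at (364,100), (230,88) and (134,56), and cup rim centre at (635,297).

```bash
cat > h.py <<'E'
import numpy as np, cv2
from plant import eyes
P={n:eyes.camera_params(n) for n in("scene","top")}
def norm(n,uv):
    p=P[n]; return cv2.undistortPoints(np.array([[uv]],float),p["K"],np.array([p["k1"],0,0,0,0.]))[0,0]
def tri(top,scene):
    A=[];b=[]
    for n,uv in(("top",top),("scene",scene)):
        p=P[n];R,t=p["R"],p["t"]
        for k,s in enumerate(norm(n,uv)): A.append(R[k]-s*R[2]); b.append(s*t[2]-t[k])
    return np.linalg.lstsq(np.array(A),np.array(b),rcond=None)[0]
def plane(n,uv,z):
    R,t=P[n]["R"],P[n]["t"]; d=R.T@np.append(norm(n,uv),1); c=-R.T@t
    return c+d*(z-c[2])/d[2]
tc=lambda U,V:((U+.5)/4-.5+140,(V+.5)/4-.5+220)
sc=lambda U,V:((U+.5)/4-.5+255,(V+.5)/4-.5+115)
E
python3 - <<'E'
from h import *
np.set_printoptions(precision=4,suppress=True)
for nm,a,b,z in(("A",(364,148),(364,100),.146),("B",(492,127),(230,88),.146),("C",(597,150),(134,56),.146),("cup",(106,84),(635,297),.08)):
    print(nm,tri(tc(*a),sc(*b)),plane("top",tc(*a),z),plane("scene",sc(*b),z))
c=[plane("top",tc(*a),.045) for a in((332,104),(648,98),(652,213),(332,215))];print("rack",np.mean(c,0),*c)
c=[plane("top",a,.034) for a in((379,227),(428,238),(418,291),(363,279))];print("tray",np.mean(c,0),*c)
print("tray scene",plane("scene",(187,154),.034))
for n,a in(("jar",(228,167)),("spool",(280,173)),("stone",(367,182))):print(n,plane("top",a,.04))
E
```

```text
A [0.5165 0.1047 0.1449] [0.5167 0.1028 0.146 ] [0.5176 0.1066 0.146 ]
B [0.5278 0.0282 0.1458] [0.5282 0.0264 0.146 ] [0.5277 0.0301 0.146 ]
C [ 0.513  -0.0342  0.1467] [ 0.5137 -0.0363  0.146 ] [ 0.5117 -0.0323  0.146 ]
cup [0.5654 0.2752 0.0784] [0.5653 0.2732 0.08  ] [0.5667 0.2766 0.08  ]
rack [0.5185 0.0302 0.045 ] [0.5545 0.134  0.045 ] [ 0.5558 -0.0727  0.045 ] [ 0.481  -0.0737  0.045 ] [0.4825 0.1334 0.045 ]
tray [ 0.5162 -0.323   0.034 ] [ 0.6003 -0.28    0.034 ] [ 0.5693 -0.4079  0.034 ] [ 0.4313 -0.3725  0.034 ] [ 0.4638 -0.2314  0.034 ]
tray scene [ 0.5384 -0.3037  0.034 ]
jar [0.7684 0.1218 0.04  ]
spool [ 0.75   -0.0186  0.04  ]
stone [ 0.7222 -0.2524  0.04  ]
```

```bash
cat >> h.py <<'E'
from plant import monitor
from scipy.spatial.transform import Rotation as Ro
def go(x,y,z):
    s=monitor.get_state();R=Ro.from_quat(s["tcp_rot"]).as_matrix()
    print("t",s["time"],"pos",np.round(s["eef_pos"],4),"shift",np.round(R.T@(np.array([x,y,z])-s["eef_pos"])/.4,4),"\nR",np.round(R,3).tolist(),"F",np.round(s["contact_force"],2),"op",round(s["opening"],3))
E
python3 -m handwheel '[[-0.94,-0.87,0,0,0,0.4128,1],[-0.94,-0.87,0,0,0,0.4128,1],[-0.94,-0.87,0,0,0,0.4128,1],[-0.94,-0.87,0,0,0,0.4128,1],[-0.94,-0.87,0,0,0,0.4128,1],[-0.94,-0.87,0,0,0,0.4128,1],[-0.94,-0.87,0,0,0,0.4128,1],[-0.94,-0.87,0,0,0,0.4128,1],[-0.94,-0.87,0,0,0,0.4128,1],[-0.94,-0.87,0,0,0,0.4128,1]]' 30
python3 -c "
from h import *
go(.5165,.1047,.11)"
```

```text
time: 1.35
eef_pos: [0.4503, 0.2128, 0.2499]
tcp_rot: [0.708, 0.707, -0.0, -0.001]
contact_force: [0.1, 0.6, -0.6]
opening: 0.998
finger_force: 0.0
t 1.35 pos [0.4503 0.2128 0.2499] shift [-0.27    0.1663  0.3495] 
R [[0.002, 1.0, -0.001], [1.0, -0.002, 0.0], [0.0, -0.001, -1.0]] F [ 0.08  0.61 -0.62] op 0.998
```

```bash
python3 -m handwheel '[[-0.27,0.166,0,0,0,0,1],[-0.27,0.166,0,0,0,0,1],[-0.27,0.166,0,0,0,0,1],[-0.27,0.166,0,0,0,0,1],[-0.27,0.166,0.175,0,0,0,1],[-0.27,0.166,0.35,0,0,0,1],[-0.27,0.166,0.35,0,0,0,1],[-0.27,0.166,0.35,0,0,0,1]]' 30
python3 -c "
from h import *
go(.5165,.1047,.11)
im=eyes.read_camera('scene')[80:230,230:430];cv2.imwrite('pics/a.png',cv2.resize(im[:,:,::-1],None,fx=4,fy=4))"
```

```text
time: 2.35
eef_pos: [0.5163, 0.1064, 0.1104]
tcp_rot: [0.706, 0.708, -0.0, -0.0]
contact_force: [0.2, 0.7, 1.6]
opening: 0.998
finger_force: 0.0
t 2.35 pos [0.5163 0.1064 0.1104] shift [-0.0044  0.0004  0.0011] 
R [[-0.002, 1.0, -0.001], [1.0, 0.002, 0.0], [0.0, -0.001, -1.0]] F [0.24 0.69 1.57] op 0.998
```

View pics/a.png

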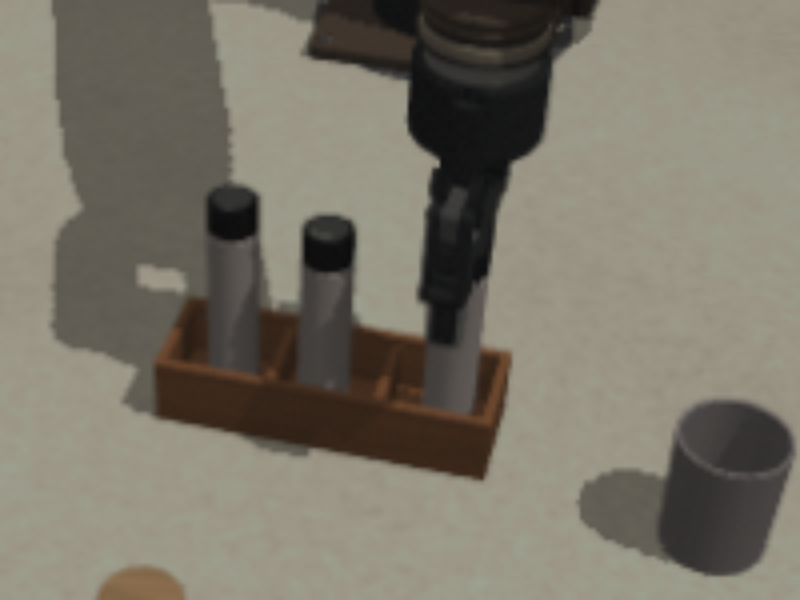

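The front finger straddles the right-hand tube around (455,280), clear of its neighbours. I'll close, lift 30 mm and weigh.

```bash
cat >> h.py <<'E'
def weigh(n=14):
    F=[];J=[]
    for _ in range(n):
        eyes.read_camera("top"); s=monitor.get_state(); F.append(s["contact_force"]); J.append(s["joint_efforts"][1:3])
    F=np.array(F);print("Fmean",F.mean(0).round(3),"sem",(F.std(0)/n**.5).round(3),"J",np.mean(J,0).round(3),"pos",s["eef_pos"].round(4),"op",round(s["opening"],3),"ff",s["finger_force"],"t",s["time"])
E
python3 -c "
from h import *
weigh(8)"
python3 -m handwheel '[[0,0,0,0,0,0,-1],[0,0,0,0,0,0,-1],[0,0,0,0,0,0,-1],[0,0,0,0,0,0,-1],[0,0,0,0,0,0,-1],[0,0,0,0,0,0,-1],[0,0,-0.04,0,0,0,-1],[0,0,-0.075,0,0,0,-1],[0,0,-0.075,0,0,0,-1],[0,0,-0.075,0,0,0,-1],[0,0,-0.075,0,0,0,-1]]' 30
python3 -c "
from h import *
weigh()"
```

```text
Fmean [ 0.001 -0.242 -0.037] sem [0.133 0.146 0.166] J [-29.711 -24.786] pos [0.5173 0.1051 0.1113] op 1.003 ff 0.0 t 2.8
time: 4.18
eef_pos: [0.5162, 0.1051, 0.1397]
tcp_rot: [0.707, 0.707, -0.0, -0.0]
contact_force: [-0.4, -0.4, -4.0]
opening: 0.365
finger_force: 30.6
Fmean [ 0.109  0.111 -3.732] sem [0.119 0.138 0.091] J [-31.172 -27.705] pos [0.5168 0.1052 0.1404] op 0.369 ff 30.55238239467144 t 4.875
```

```bash
python3 -m handwheel '[[0,0,0.04,0,0,0,-1],[0,0,0.065,0,0,0,-1],[0,0,0.075,0,0,0,-1],[0,0,0.075,0,0,0,-1],[0,0,0.075,0,0,0,1],[0,0,0.075,0,0,0,1],[0,0,0.075,0,0,0,1],[0,0,0.075,0,0,0,1],[0,0,0.075,0,0,0,1],[-0.1,0.028,0.075,0,0,0,1],[-0.191,0.028,0.075,0,0,0,1],[-0.191,0.028,0.075,0,0,0,1]]' 30
python3 -m handwheel '[[0,0,0,0,0,0,-1],[0,0,0,0,0,0,-1],[0,0,0,0,0,0,-1],[0,0,0,0,0,0,-1],[0,0,0,0,0,0,-1],[0,0,0,0,0,0,-1],[0,0,-0.04,0,0,0,-1],[0,0,-0.075,0,0,0,-1],[0,0,-0.075,0,0,0,-1],[0,0,-0.075,0,0,0,-1],[0,0,-0.075,0,0,0,-1]]' 30
python3 -c "
from h import *
weigh()"
```

```text
time: 6.38
eef_pos: [0.5283, 0.027, 0.1104]
tcp_rot: [0.708, 0.706, 0.0, 0.0]
contact_force: [0.3, 0.2, 0.3]
opening: 1.002
finger_force: 0.0
time: 7.75
eef_pos: [0.5275, 0.0288, 0.1397]
tcp_rot: [0.707, 0.707, -0.0, -0.0]
contact_force: [0.6, 0.5, -3.3]
opening: 0.372
finger_force: 30.6
Fmean [-0.102 -0.026 -3.379] sem [0.109 0.126 0.145] J [-31.198 -27.612] pos [0.528  0.0288 0.1404] op 0.365 ff 30.626716688275337 t 8.45
```

A and B are close in weight, so I'll take more samples on B.

```bash
python3 -c "
from h import *
weigh(40)"
python3 -m handwheel '[[0,0,0.04,0,0,0,-1],[0,0,0.065,0,0,0,-1],[0,0,0.075,0,0,0,-1],[0,0,0.075,0,0,0,-1],[0,0,0.075,0,0,0,1],[0,0,0.075,0,0,0,1],[0,0,0.075,0,0,0,1],[0,0,0.075,0,0,0,1],[0,0,0.075,0,0,0,1],[-0.08,-0.037,0.075,0,0,0,1],[-0.156,-0.037,0.075,0,0,0,1],[-0.156,-0.037,0.075,0,0,0,1]]' 30
python3 -m handwheel '[[0,0,0,0,0,0,-1],[0,0,0,0,0,0,-1],[0,0,0,0,0,0,-1],[0,0,0,0,0,0,-1],[0,0,0,0,0,0,-1],[0,0,0,0,0,0,-1],[0,0,-0.04,0,0,0,-1],[0,0,-0.075,0,0,0,-1],[0,0,-0.075,0,0,0,-1],[0,0,-0.075,0,0,0,-1],[0,0,-0.075,0,0,0,-1]]' 30
python3 -c "
from h import *
weigh(20)"
```

```text
Fmean [ 0.007 -0.106 -3.444] sem [0.085 0.078 0.06 ] J [-31.192 -27.627] pos [0.528  0.0287 0.1404] op 0.365 ff 30.626513734459877 t 10.45
time: 11.95
eef_pos: [0.5134, -0.035, 0.1105]
tcp_rot: [0.708, 0.706, 0.0, 0.0]
contact_force: [0.0, 0.9, 0.0]
opening: 0.998
finger_force: 0.0
time: 13.32
eef_pos: [0.5127, -0.0335, 0.1397]
tcp_rot: [0.707, 0.707, -0.0, -0.001]
contact_force: [-0.2, 0.3, -2.9]
opening: 0.366
finger_force: 30.4
Fmean [ 0.174 -0.177 -3.125] sem [0.086 0.084 0.13 ] J [-29.635 -27.388] pos [ 0.5132 -0.0336  0.1403] op 0.366 ff 30.410988181829453 t 14.325
```

```bash
sed -i 's/"J",np.mean(J,0).round(3)/"J",np.mean(J,0).round(3),"sd",np.std(J,0).round(3),"q",s["qpos"].round(4)/' h.py
python3 -c "
from h import *
weigh(22)"
python3 -m handwheel '[[0,0,0.04,0,0,0,-1],[0,0,0.065,0,0,0,-1],[0,0,0.075,0,0,0,-1],[0,0,0.075,0,0,0,-1],[0,0,0.075,0,0,0,1],[0,0,0.075,0,0,0,1],[0,0,0.075,0,0,0,1],[0,0,0.075,0,0,0,1],[0,0,0.075,0,0,0,1],[0,0,0,0,0,0,1],[0,0,0,0,0,0,1],[0,0,0,0,0,0,1]]' 30
python3 -c "
from h import *
weigh(5)"
python3 -m handwheel '[[0.08,0.037,0,0,0,0,1],[0.156,0.037,0,0,0,0,1],[0.156,0.037,0,0,0,0,1],[0.156,0.037,0,0,0,0,1],[0.156,0.037,0,0,0,0,1]]' 30
python3 -c "
from h import *
weigh(5)"
python3 -m handwheel '[[0.1,-0.028,0,0,0,0,1],[0.191,-0.028,0,0,0,0,1],[0.191,-0.028,0,0,0,0,1],[0.191,-0.028,0,0,0,0,1],[0.191,-0.028,0,0,0,0,1]]' 30
python3 -c "
from h import *
weigh(5)"
python3 -m handwheel '[[0,0,0.075,0,0,0,1],[0,0,0.075,0,0,0,1],[0,0,0.075,0,0,0,-1],[0,0,0.075,0,0,0,-1],[0,0,0.075,0,0,0,-1],[0,0,0.075,0,0,0,-1],[0,0,0.075,0,0,0,-1],[0,0,0.075,0,0,0,-1],[0,0,0.04,0,0,0,-1],[0,0,0,0,0,0,-1],[0,0,0,0,0,0,-1],[0,0,0,0,0,0,-1]]' 30
python3 -c "
from h import *
weigh(30)"
```

```text
Fmean [ 0.098  0.129 -3.162] sem [0.089 0.092 0.112] J [-29.631 -27.398] sd [0.001 0.   ] q [-0.2629  0.0539  2.0569 -0.      1.0308 -0.2631] pos [ 0.5132 -0.0336  0.1403] op 0.366 ff 30.411126986145973 t 15.425
time: 16.92
eef_pos: [0.5129, -0.0336, 0.1398]
tcp_rot: [0.707, 0.707, -0.0, -0.0]
contact_force: [-0.9, 0.4, -0.1]
opening: 1.001
finger_force: 0.0
Fmean [-0.064 -0.383 -0.087] sem [0.093 0.153 0.262] J [-28.345 -26.116] sd [0.155 0.167] q [-0.2629  0.0548  2.0578 -0.      1.0306 -0.2631] pos [ 0.5127 -0.0335  0.1394] op 1.002 ff 0.0 t 17.175
time: 17.8
eef_pos: [0.528, 0.028, 0.1402]
tcp_rot: [0.707, 0.707, -0.0, 0.0]
contact_force: [-0.2, 0.6, -0.4]
opening: 0.998
finger_force: 0.0
Fmean [-0.451 -0.002 -0.028] sem [0.183 0.178 0.114] J [-29.398 -25.966] sd [0.006 0.01 ] q [-0.1384  0.0858  2.0229 -0.      1.0328 -0.1378] pos [0.528  0.0283 0.1403] op 0.997 ff 0.0 t 18.05
time: 18.68
eef_pos: [0.517, 0.1043, 0.1403]
tcp_rot: [0.707, 0.707, -0.0, 0.0]
contact_force: [-0.4, -0.2, -0.8]
opening: 0.998
finger_force: 0.0
Fmean [ 0.56  -0.173 -0.176] sem [0.174 0.204 0.195] J [-29.299 -25.98 ] sd [0.005 0.003] q [ 7.3000e-03  8.2800e-02  2.0263e+00 -1.0000e-04  1.0326e+00  8.0000e-03] pos [0.5169 0.1047 0.1403] op 1.004 ff 0.0 t 18.925
time: 20.42
eef_pos: [0.5165, 0.1052, 0.1402]
tcp_rot: [0.707, 0.707, -0.0, -0.0]
contact_force: [0.6, -0.1, -2.9]
opening: 0.366
finger_force: 30.7
Fmean [-0.062  0.013 -3.633] sem [0.083 0.087 0.068] J [-31.19  -27.732] sd [0.086 0.076] q [ 0.0082  0.0828  2.0262 -0.      1.0326  0.0081] pos [0.5168 0.1051 0.1404] op 0.364 ff 30.689886510372162 t 21.925
```

By force and by joint torque, A is heaviest (about 3.65 N), then B (3.43 N), then C (at most 3.15 N). A goes to the cup.

```bash
python3 -m handwheel '[[0,0,-0.1,0,0,0,-1],[0,0,-0.19,0,0,0,-1],[0,0,-0.19,0,0,0,-1],[0.1,0.03,-0.19,0,0,0,-1],[0.2,0.06,-0.19,0,0,0,-1],[0.3,0.09,-0.19,0,0,0,-1],[0.38,0.11,-0.19,0,0,0,-1],[0.426,0.1215,-0.19,0,0,0,-1],[0.426,0.1215,-0.19,0,0,0,-1],[0.426,0.1215,-0.19,0,0,0,-1],[0.426,0.1215,-0.19,0,0,0,-1]]' 30
python3 - <<'E'
from h import *
go(.5654,.2752,.1104)
a=eyes.read_camera("scene")[80:230,340:490,::-1]; b=eyes.read_camera("top")[180:330,100:250,::-1]
cv2.imwrite("pics/cup.png",cv2.resize(np.hstack([a,b]),None,fx=2.66,fy=2.66,interpolation=cv2.INTER_CUBIC))
E
```

```text
time: 23.3
eef_pos: [0.5653, 0.2745, 0.2161]
tcp_rot: [0.707, 0.707, -0.0, 0.0]
contact_force: [0.2, -0.1, -3.3]
opening: 0.369
finger_force: 31.2
t 23.3 pos [0.5653 0.2745 0.2161] shift [0.0018 0.0004 0.2643] 
R [[0.001, 1.0, -0.0], [1.0, -0.001, -0.0], [-0.0, -0.0, -1.0]] F [ 0.21 -0.1  -3.33] op 0.369
```

View pics/cup.png

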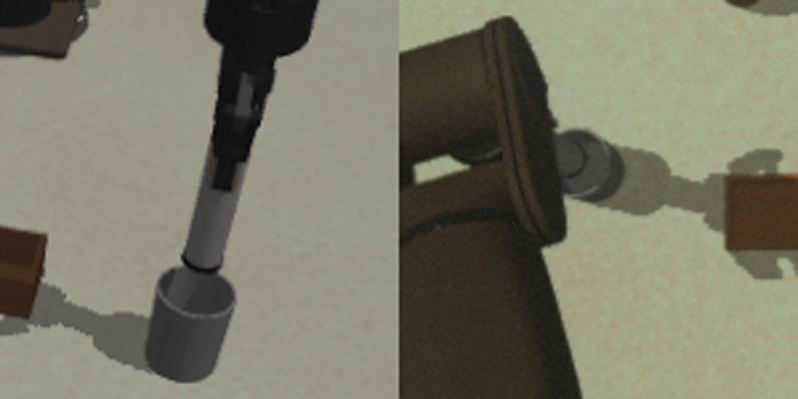

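The tube's foot hangs at (203,262) over the cup mouth at (196,293), centred by calibration. I'll lower and release it, then go above C.

```bash
python3 -m handwheel '[[0,0,0.08,0,0,0,-1],[0,0,0.16,0,0,0,-1],[0,0,0.22,0,0,0,-1],[0,0,0.25,0,0,0,-1],[0,0,0.265,0,0,0,-1],[0,0,0.265,0,0,0,-1],[0,0,0.265,0,0,0,-1]]' 30
python3 -m handwheel '[[0,0,0,0,0,0,1],[0,0,0,0,0,0,1],[0,0,0,0,0,0,1],[0,0,0,0,0,0,1],[0,0,0,0,0,0,1],[0,0,-0.12,0,0,0,1],[0,0,-0.265,0,0,0,1],[0,0,-0.265,0,0,0,1],[0,0,-0.265,0,0,0,1]]' 30
python3 -c "
from h import *
go(.513,-.0338,.1404)"
```

```text
time: 24.28
eef_pos: [0.5662, 0.2757, 0.1114]
tcp_rot: [0.707, 0.707, 0.001, 0.001]
contact_force: [0.3, 0.2, -1.9]
opening: 0.364
finger_force: 31.5
time: 25.4
eef_pos: [0.5652, 0.2755, 0.2162]
tcp_rot: [0.707, 0.707, -0.0, -0.0]
contact_force: [0.0, 0.1, -1.1]
opening: 1.0
finger_force: 0.0
t 25.4 pos [0.5652 0.2755 0.2162] shift [-0.7732 -0.1305  0.1895] 
R [[-0.0, 1.0, -0.0], [1.0, 0.0, -0.0], [-0.0, -0.0, -1.0]] F [ 0.04  0.1  -1.07] op 1.0
```

```bash
python3 -m handwheel '[[-0.7732,-0.1305,0,0,0,0,1],[-0.7732,-0.1305,0,0,0,0,1],[-0.7732,-0.1305,0,0,0,0,1],[-0.7732,-0.1305,0,0,0,0,1],[-0.7732,-0.1305,0,0,0,0,1],[-0.7732,-0.1305,0,0,0,0,1],[-0.7732,-0.1305,0.1,0,0,0,1],[-0.7732,-0.1305,0.1895,0,0,0,1],[-0.7732,-0.1305,0.1895,0,0,0,1],[-0.7732,-0.1305,0.1895,0,0,0,1],[-0.7732,-0.1305,0.1895,0,0,0,1],[-0.7732,-0.1305,0.1895,0,0,0,1]]' 30
python3 -c "
from h import *
weigh(4)"
python3 -m handwheel '[[0,0,0.075,0,0,0,1],[0,0,0.075,0,0,0,1],[0,0,0.075,0,0,0,-1],[0,0,0.075,0,0,0,-1],[0,0,0.075,0,0,0,-1],[0,0,0.075,0,0,0,-1],[0,0,0.075,0,0,0,-1],[0,0,0.075,0,0,0,-1],[0,0,0.04,0,0,0,-1],[0,0,0,0,0,0,-1],[0,0,0,0,0,0,-1],[0,0,0,0,0,0,-1]]' 30
python3 -m handwheel '[[0,0,0,0,0,0,-1],[0,0,0,0,0,0,-1],[0,0,0,0,0,0,-1],[0,0,0,0,0,0,-1]]' 30
python3 -c "
from h import *
weigh(6)"
```

```text
time: 26.9
eef_pos: [0.5141, -0.0338, 0.142]
tcp_rot: [0.707, 0.707, 0.001, 0.001]
contact_force: [0.4, 0.8, -0.4]
opening: 1.001
finger_force: 0.0
Fmean [ 0.027 -0.011  0.271] sem [0.237 0.062 0.217] J [-28.136 -26.047] sd [0.035 0.011] q [-0.2631  0.053   2.0564  0.      1.0313 -0.2632] pos [ 0.5134 -0.0338  0.141 ] op 1.003 ff 0.0 t 27.1
time: 28.6
eef_pos: [0.513, -0.0337, 0.1404]
tcp_rot: [0.707, 0.707, -0.0, -0.0]
contact_force: [-0.3, -0.5, -3.7]
opening: 0.368
finger_force: 30.6
time: 29.1
eef_pos: [0.5132, -0.0337, 0.1404]
tcp_rot: [0.707, 0.707, -0.0, -0.0]
contact_force: [0.6, -0.7, -3.2]
opening: 0.372
finger_force: 30.6
Fmean [-0.086 -0.023 -2.976] sem [0.142 0.198 0.161] J [-29.608 -27.39 ] sd [0.006 0.008] q [-0.2631  0.0537  2.0568 -0.      1.0312 -0.2632] pos [ 0.5132 -0.0337  0.1405] op 0.368 ff 30.549889504909515 t 29.4
```

C is clearly lightest (elbow torque step 1.34, against 1.66 for B and 1.74 for A). C goes to the tray.

```bash
python3 -m handwheel '[[0,0,-0.1,0,0,0,-1],[0,0,-0.15,0,0,0,-1],[-0.06,0,-0.15,0,0,0,-1],[-0.18,0,-0.15,0,0,0,-1],[-0.3,0,-0.15,0,0,0,-1],[-0.42,0.01,-0.15,0,0,0,-1],[-0.54,0.01,-0.15,0,0,0,-1],[-0.65,0.01,-0.15,0,0,0,-1],[-0.721,0.012,-0.15,0,0,0,-1],[-0.721,0.012,-0.15,0,0,0,-1],[-0.721,0.012,-0.15,0,0,0,-1],[-0.721,0.012,-0.15,0,0,0,-1]]' 30
python3 -m handwheel '[[0,0,0.08,0,0,0,-1],[0,0,0.15,0,0,0,-1],[0,0,0.2,0,0,0,-1],[0,0,0.2,0,0,0,-1]]' 30
python3 - <<'E'
from h import *
go(.518,-.322,.11)
a=eyes.read_camera("scene")[70:220,110:260,::-1]; b=eyes.read_camera("top")[190:340,320:470,::-1]
cv2.imwrite("pics/tray.png",cv2.resize(np.hstack([a,b]),None,fx=2.66,fy=2.66,interpolation=cv2.INTER_CUBIC))
E
```

```text
time: 30.9
eef_pos: [0.5182, -0.3207, 0.2004]
tcp_rot: [0.707, 0.708, 0.0, -0.0]
contact_force: [-0.8, -0.4, -3.5]
opening: 0.367
finger_force: 31.0
time: 31.4
eef_pos: [0.5172, -0.3206, 0.1185]
tcp_rot: [0.707, 0.707, -0.0, -0.002]
contact_force: [-0.4, 0.5, -2.8]
opening: 0.364
finger_force: 30.9
t 31.4 pos [ 0.5172 -0.3206  0.1185] shift [-0.0035  0.0021  0.0212] 
R [[-0.001, 1.0, -0.003], [1.0, 0.001, 0.003], [0.003, -0.003, -1.0]] F [-0.36  0.53 -2.75] op 0.364
```

View pics/tray.png

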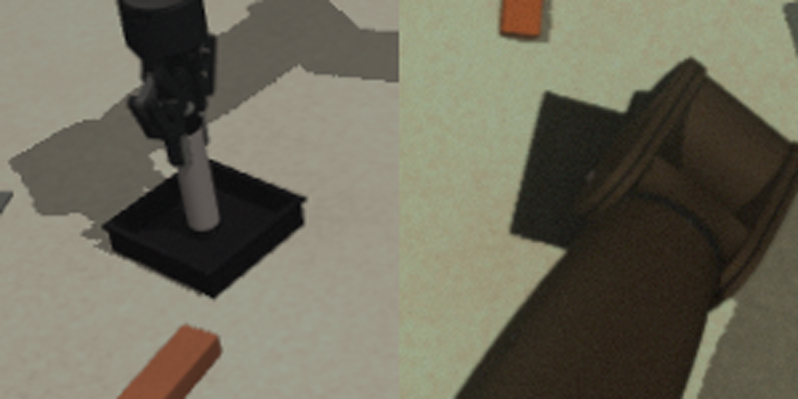

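The tube's foot is at (203,228), mid-tray, about 10 mm above the floor. I'll lower it, release and withdraw.

```bash
python3 -m handwheel '[[0,0,0.01,0,0,0,-1],[0,0,0.02,0,0,0,-1],[0,0,0.025,0,0,0,-1],[0,0,0.0275,0,0,0,-1],[0,0,0.0275,0,0,0,-1],[0,0,0.0275,0,0,0,-1]]' 30
python3 -m handwheel '[[0,0,0,0,0,0,1],[0,0,0,0,0,0,1],[0,0,0,0,0,0,1],[0,0,0,0,0,0,1],[0,0,0,0,0,0,1],[0,0,-0.12,0,0,0,1],[0,0,-0.26,0,0,0,1],[0,0,-0.4,0,0,0,1],[-0.15,0,-0.4,0,0,0,1],[-0.3,0,-0.4,0,0,0,1],[-0.3,0,-0.4,0,0,0,1]]' 30
python3 - <<'E'
from h import *
go(0.5,0,.3)
cv2.imwrite("pics/end.png",cv2.resize(eyes.read_camera("scene")[60:300,110:470,::-1],None,fx=2.2,fy=2.2))
E
```

```text
time: 32.25
eef_pos: [0.5182, -0.3224, 0.1105]
tcp_rot: [0.707, 0.707, -0.0, 0.0]
contact_force: [-3.0, 1.1, 5.4]
opening: 0.365
finger_force: 31.9
time: 33.62
eef_pos: [0.517, -0.4457, 0.2686]
tcp_rot: [0.709, 0.706, -0.0, -0.0]
contact_force: [0.1, 0.3, -0.6]
opening: 0.999
finger_force: 0.0
t 33.625 pos [ 0.517  -0.4457  0.2686] shift [ 1.114  -0.047  -0.0788] 
R [[0.004, 1.0, -0.001], [1.0, -0.004, -0.0], [-0.0, -0.001, -1.0]] F [ 0.13  0.34 -0.62] op 0.999
```

View pics/end.png

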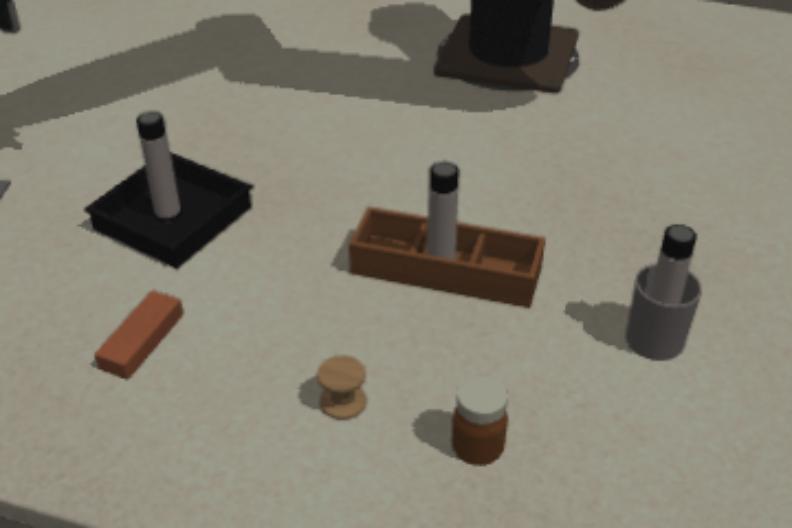

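All three stand: one in the tray (cap at 151,119), one in the rack (444,170) and one in the cup (679,233), with the bystanders untouched. Next, a quick numeric check that the tubes are upright.

```bash
python3 -c "
from h import *
for a in((679,233),(151,119),(444,170)):print(plane('scene',(110+a[0]/2.2,60+a[1]/2.2),.146).round(4))
from plant import ctrl
" 
```

```text
[0.5669 0.2758 0.146 ]
[ 0.5227 -0.3158  0.146 ]
[0.5304 0.0301 0.146 ]
```

The cap positions are within about 8 mm of where I released each tube, so all three are upright.

```bash
python3 -c "
from plant import ctrl
print(ctrl.sign_off())"
```

```text
the job is handed in; nothing more can be done
None
```

Job handed in at about 34 s: the heaviest tube (about 3.65 N) stands in the cup, the lightest (about 3.1 N or less) in the tray and the middle one (about 3.43 N) in the rack, all upright, with the jar, spool and stone untouched.

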